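Feed a steel blank through the deburring machine with the push stick

ROBOT

A 6-joint arm with a two-finger parallel gripper is mounted at the origin on the work surface. World frame = base frame: x ahead of the robot, y to its left, z up, the work surface at z = 0. Lengths are in m, angles in rad, forces in N, time in s.
With the tool pointing down it reaches from about 0.325 to 0.9 m from the base axis. Payload 3.5 kg.
Tool frame: the origin (TCP) lies at the very end of the fingers, on their centre line; the grasp point (between the pads) lies 19 mm behind it; z points along the fingers, y is the line along which they close (so a half turn about z gives the same grasp; the last joint's range is limited). The gripper opens to 85 mm and grips with 20 to 120 N. Pads are 22 mm wide; open, the fingers measure 114 mm over their backs; the gripper's body (76 mm by 85 mm) begins 54 mm behind the grasp point. The pads swing forward as they close: fully open they stand 13 mm farther back than shut.
Start: joints at [1.135, 0.276, -0.026, 1.268, 0, 1.467], TCP at [0.204, 0.591, 0.231] pointing down, gripper open.
Joint ranges: [-3.12, 3.12], [-0.85, 1.88], [-1.08, 1.24], [-1.95, 2.15], [-1.57, 1.53], [-3.14, 3.14]. Speed limits (rad/s): [2.57, 2.57, 3.14, 3.14, 3.14, 3.14].

INTERFACE

Orientations are given as a rotation vector (axis times angle).
In Python, from plant import env gives the robot as it stands. The module is installed in compiled form; this text tells all that it offers.
- The arm moves only by the tool jog_arm, never from a script. Its argument "series" is text: rows parted by semicolons, each of 6 numbers parted by spaces: the shift along the tool's x, y, z in mm, then the turn, a rotation vector about the tool's x, y, z in degrees. In form: dx dy dz rx ry rz; .... A call has 1 to 5 rows; each row is the pose to reach, as a shift and turn from the pose commanded when the call began, along the tool's axes at that moment; what a row does not reach only later rows make up. A row lasts 1/8 s, in which the tool goes at most 62.5 mm and 10.7 degrees, less where a joint would pass 70% of its speed; a pose out of reach is approached as far as the arm can. A call with a gripper value outside its range is refused whole. "hand" is the opening, from 0 (shut) to 1 (fully open), set as the call begins (left out, the last holds). The fingers move at their own pace and stop on an object; the grip force is fixed at half the most. Time passes only in rows, so rows that repeat a pose let the fingers close. It gives the time, the measured TCP pose, the force, the opening and the grip force at its end, in the units of the state.
- env.sense(): the state, without advancing time (a new reading comes with each control period).
- env.read_camera(name): name is "scene" or "top" or "wrist"; returns the picture (384x512x3 uint8, blue, green, red); there is no depth.
- env.camera_params(name): a dict with "intrinsics" (3x3 intrinsics, pixels), "cam_to_world" (4x4, takes a point from camera to world coordinates). Camera axes: x right, y up, looking along -z (the intrinsics and any distortion apply to the point x, -y, -z); pixel columns grow to the right and rows downward; lengths in m; the calibration is good to about 2 mm. The wrist camera is an equidistant fisheye: a pixel r from the principal point sees the ray r / f radians off the axis. A picture is of the moment at which its call begins: read the wrist's pose just before it. camera_params takes no time and is no camera call; for the wrist camera it gives the pose at the moment of the call.
- env.job_done(): hands the job in; it is judged then, once.
The state is a dict: "time": time; "joint_positions": joint angles; "joint_velocities": joint speeds; "joint_torque": joint torques, N m; "tcp_pos": TCP position; "ee_rot": TCP orientation; "ft_force": force on the tool from outside, world axes, zero at the start; "moment": the same for the moment, N m; "grip_width": finger opening in m; "grip_force": force on a finger pad.
Only numpy, scipy, OpenCV 4.12 (cv2) and the standard library are available. Lean on these libraries where they do the work, as an engineer would, in place of code of your own. Each camera call takes 0.05 s, during which the arm holds its last target. There are 200 camera calls.

TASK

Slide the yellow shutter of the deburring machine fully open, take the push stick out of its black tray, and with the stick push the steel blank under the blue guard until it lies wholly on the green field on the other side; never touch the blank with the gripper. Then lay the stick back flat in its tray, let go of it, and slide the shutter fully shut. Leave everything else on the bench undisturbed.

Things in the scene. Friction and masses are not known exactly. Their poses are not given: they have to be found in the camera images.
- machine: bench deburring machine, fixed. Origin: on the bench, under the middle of its blue guard; z up. Work is fed along its own -y (infeed on +y, the robot's left; outfeed on -y) on a bed 20 mm above the bench, y = +200 to -150 mm, 100 mm wide. Two aluminium fences 15 mm high leave a straight channel 58 mm wide about x = 0, open above and at the infeed end
- guard (a point): middle of the low opening through the blue guard, at bed height, 20 mm above the machine's origin; axes as the machine's. Opening 60 mm wide, 26 mm high, 60 mm long. Guard: y = -30 to +30 mm, x = -60 to +60 mm, top 98 mm above the bench. Grey motor behind it: x = +60 to +166 mm, y = -38 to +38 mm, top 97 mm above the bench
- field (a point): middle of the green field on the outfeed bed, at bed height, 85 mm from the machine's origin along its -y; axes as the machine's. The field is 100 mm long along y (from 5 mm beyond the guard to a dark stop bar, 15 mm high, that closes the channel) and as wide as the channel
- shutter (a joint): position of the yellow shutter in m: 0 = fully shut, closing the infeed opening (guard's +y face); 0.070 = fully open, clear of the channel. It slides along the machine's +x (away from the robot) to open, needs about 2 N to move, and stays where it is left
- shutter_grip (a point): point in the shutter's yellow upright grip, on its mid-line, 85 mm above the bench; in the machine's frame at y = +55 mm and x = +20 mm when shut, +90 mm when open. The grip is 12 mm along the machine's x, 24 mm along its y, and stands from 50 to 106 mm above the bench. It may be pinched from above or pushed sideways
- tray: black open tray of the push stick, fixed, 80 mm (x) by 210 mm (y) outside, walls 5 mm thick and 20 mm high, floor 5 mm thick; origin at the middle of its underside on the bench, z up. The stick starts lying in it; either way round is right when it is put back
- stick_grip (a point): grasp point in the push stick's orange upright handle, 65 mm above the stick's underside; nose towards -y, z up. Handle 18 mm wide (x), 40 mm long (y), from 12 to 86 mm above the underside. Wooden sole 16 mm wide and 12 mm thick, under the handle 36 mm wide and 50 mm long, reaching forward to the nose. About 0.14 kg, balanced about 23 mm ahead of the handle
- stick_nose (a point): middle of the flat front face of the push stick's nose, 140 mm ahead (-y) of the handle's middle and 7 mm above the underside; the nose block is 36 mm wide and 14 mm thick
- blank_mid (a point): centre of the flat steel blank that lies in the infeed channel in front of the shutter: 46 mm (x) by 60 mm (y, along the feed) by 12 mm thick, about 0.26 kg, lying flat on the bed
- tube1: bystander: short cut steel tube standing on end, 42 mm diameter, 90 mm tall; origin at its underside
- tube2: bystander: short cut steel tube standing on end, 42 mm diameter, 90 mm tall; origin at its underside
- tube3: bystander: short cut steel tube standing on end, 42 mm diameter, 70 mm tall; origin at its underside
- disc: bystander: blue and grey flap disc lying flat, 115 mm diameter, 10 mm thick; origin at its underside
- spanner: bystander: spanner lying on the bench, about 180 mm long and 8 mm thick; origin at its underside
- hammer: bystander: hammer lying at the back of the bench, about 250 mm long; origin at its underside
- can: bystander: grey can with a pale lid, standing, 60 mm diameter, 150 mm tall; origin at its underside
Mind the look-alikes: they are no part of the job. Leave any purple, red or white look-alike of the part that bears stick_grip alone.

How it is judged:
On the way, in this order (a step that is already met when the one before it is completed fails the run):
1. the shutter is fully open (at least 62 of its 70 mm) and the blank still waits on the infeed side (value of joint shutter above 0.062 m and y of blank_mid in the frame of machine above 0.05 m), for 0.1 s.
2. the push stick is lifted out of its tray, held in the fingers (z of stick_grip in the frame of tray above 0.09 m and contact force between the fingers and stick above 1 N), for 0.1 s.
3. the blank lies on the green field while the stick's nose still reaches through the guard behind it (stick between the fences, at least to the guard's far edge) (y of blank_mid in the frame of field between -0.024 and 0.023 m and x of blank_mid in the frame of field between -0.012 and 0.012 m and z of blank_mid in the frame of field between 0 and 0.011 m and y of stick_nose in the frame of machine below -0.02 m and x of stick_nose in the frame of machine between -0.03 and 0.03 m and z of stick_nose in the frame of machine below 0.046 m and contact force between the fingers and stick above 1 N), for 0.1 s.
4. the stick lies flat in its tray again, released, while the shutter is still open (x of stick_grip in the frame of tray between -0.032 and 0.032 m and y of stick_grip in the frame of tray between -0.085 and 0.085 m and z of stick_grip in the frame of tray between 0.064 and 0.075 m and angle between stick_grip's own z axis and vertical below 0.08 rad and contact force between the fingers and stick below 0.2 N and value of joint shutter above 0.03 m), for 0.2 s.
At the end, for the whole second after the job is handed in: The blank lies flat and at rest in the outfeed channel, wholly on the green field (its centre within 23 mm of the field's middle along the feed); the stick lies flat (within 0.08 rad) on the floor of its tray, released; the shutter is shut to within 6 mm (y of blank_mid in the frame of field between -0.024 and 0.023 m and x of blank_mid in the frame of field between -0.012 and 0.012 m and z of blank_mid in the frame of field between 0 and 0.011 m and x of stick_grip in the frame of tray between -0.032 and 0.032 m and y of stick_grip in the frame of tray between -0.085 and 0.085 m and z of stick_grip in the frame of tray between 0.064 and 0.075 m and angle between stick_grip's own z axis and vertical below 0.08 rad and contact force between the fingers and stick below 0.2 N and value of joint shutter below 0.006 m and angle between the y axis of blank_mid and the y axis of machine, either way round below 0.3 rad and linear speed of each of blank, stick below 0.02 m/s); the robot touches nothing.
It fails at once if the gripper or arm touches the blank (contact force between any of the fingers, the arm and blank above 0.5 N).
It fails at once if a bystander is moved by more than 20 mm (distance of any of tube1, tube2, tube3, disc, spanner, hammer, can from where it was at the start of the episode above 0.02 m).
It also fails if it takes over 67 s, if anything falls off the work surface, if the arm or the gripper's body presses on something with over 40 N, if the wrist force passes 120 N, or if a joint passes its speed limit or range.

## Working session

There is one attempt and no reset: what is moved stays moved. The work goes in short steps, Python scripts to look and compute and a tool call to move; the robot and the scene stay as the last step left them, time stands still between calls to the robot, and variables do not carry over. Pictures are saved under pics/ and viewed, at most 13 in all, crops included, and the job is handed in when it is done.

Besides the shell and the picture viewer there is one more tool, called after "Call:" by a JSON object that holds its "op" and its "data", one argument or row to a line. jog_arm: Moves the arm, as the interface text tells. Its arguments: {"type":"object","properties":{"series":{"type":"string"},"hand":{"type":"number"}},"required":["series"]}

```bash
mkdir -p pics; python3 - <<'E'
from plant import env
import cv2
for n in("scene","top"):
    cv2.imwrite(f"pics/{n}0.png",env.read_camera(n))
    p=env.camera_params(n);print(n,p["intrinsics"],p["cam_to_world"],[k for k in p])
s=env.sense();print(s)
E
```

```text
scene [[380.63268965   0.         252.85712073]
 [  0.         380.63268965 193.43869748]
 [  0.           0.           1.        ]] [[ 0.47470103 -0.63265504  0.61188768  1.10296869]
 [ 0.87993571  0.35637231 -0.31418454 -0.31779994]
 [-0.01928939  0.68756554  0.72586607  0.84362097]
 [ 0.          0.          0.          1.        ]] ['intrinsics', 'cam_to_world']
top [[461.64287866   0.         258.3477417 ]
 [  0.         461.64287866 189.93834389]
 [  0.           0.           1.        ]] [[-1.58995814e-02  9.88245391e-01 -1.52046872e-01  2.51712815e-01]
 [-9.99842747e-01 -1.45197222e-02  1.01812858e-02 -7.43664415e-04]
 [ 7.85393040e-03  1.52184841e-01  9.88320844e-01  1.55055824e+00]
 [ 0.00000000e+00  0.00000000e+00  0.00000000e+00  1.00000000e+00]] ['intrinsics', 'cam_to_world']
{'time': 0.1, 'joint_positions': array([ 1.13455390e+00,  2.77077153e-01, -2.77322040e-02,  1.26799592e+00,
       -3.27140745e-05,  1.46741264e+00]), 'joint_velocities': array([ 0.00175989, -0.00310384,  0.00290878,  0.00127391, -0.00090836,
       -0.00079513]), 'joint_torque': array([ 7.45595116e-05, -4.46707428e+01,  2.96129090e+01,  8.41614150e-03,
       -9.88187912e-05, -6.47113723e-06]), 'tcp_pos': array([0.20392861, 0.59005586, 0.23026439]), 'ee_rot': array([-5.20359117e-01, -3.09768547e+00,  3.05469552e-03]), 'ft_force': array([-0.00465589,  0.20871673, -1.59642819]), 'moment': array([-0.04197386, -0.02878465,  0.04160913]), 'grip_force': 0.0, 'grip_width': 0.0855172199853941}
```

View pics/scene0.png

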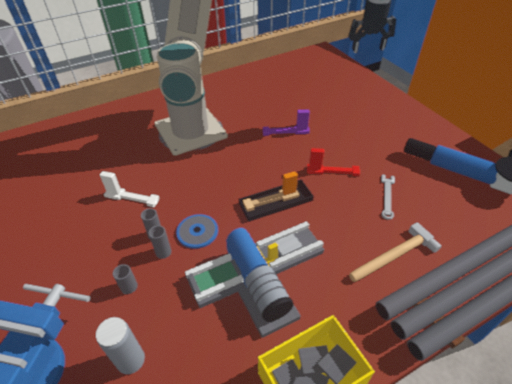

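View pics/top0.png

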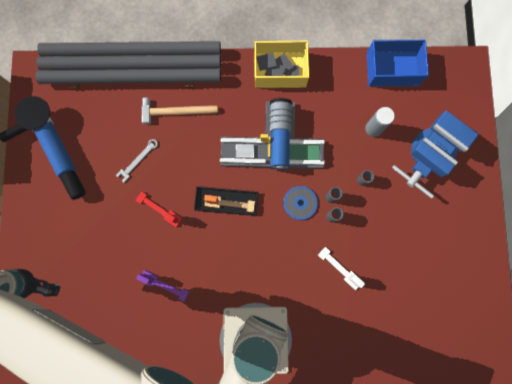

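The scene picture shows four sticks: orange in the black tray (scene 289,184; top 215,200), purple (300,125; top 160,285), red (317,160; top 158,208) and white (112,185; top 340,268). The orange one in the tray fits the description. The machine is at top (275,150), with the blank at (245,150). I'll confirm in an enlarged crop.

```bash
python3 - <<'E'
import cv2
a=cv2.imread("pics/top0.png")[90:220,185:335]
cv2.imwrite("pics/topcrop.png",cv2.resize(a,None,fx=5,fy=4.6,interpolation=cv2.INTER_CUBIC) if 0 else cv2.resize(a,None,fx=4.6,fy=4.6,interpolation=cv2.INTER_CUBIC))
a=cv2.imread("pics/scene0.png")[160:320,180:340]
cv2.imwrite("pics/scenecrop.png",cv2.resize(a,None,fx=3.75,fy=3.75,interpolation=cv2.INTER_CUBIC))
E
```

```text
(no output)
```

View pics/topcrop.png

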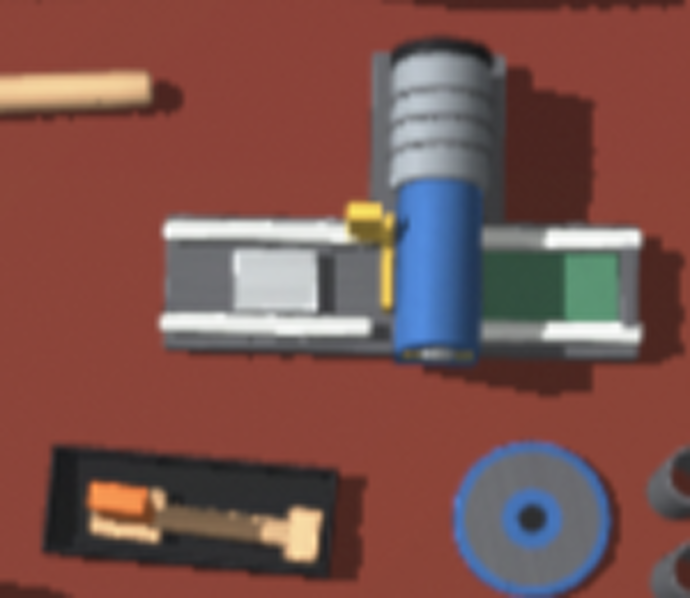

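View pics/scenecrop.png

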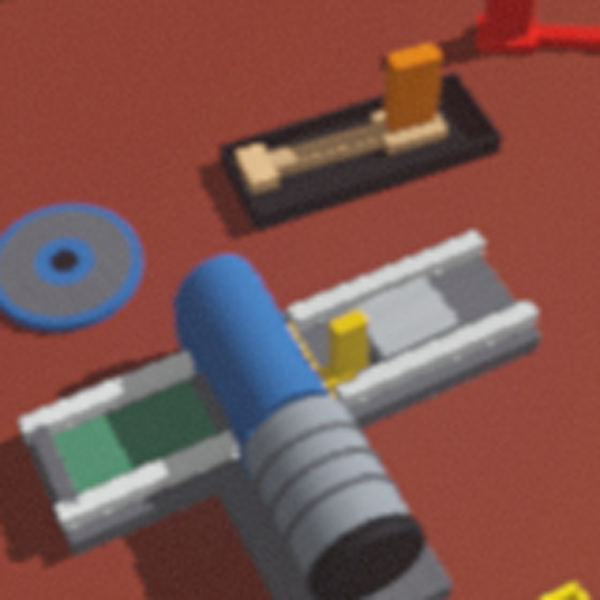

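The crops confirm it: orange handle on a wooden sole, in the black tray, nose to the right (top crop 305,535). The blank is at crop (277,280), with the yellow grip at (365,220) next to the guard (437,270). Next I compute positions.

```bash
cat > h.py <<'E'
import numpy as np
from plant import env
def ray(n,u,v):
    p=env.camera_params(n);K=p["intrinsics"];T=p["cam_to_world"]
    d=np.array([(u-K[0,2])/K[0,0],-(v-K[1,2])/K[1,1],-1]);return T[:3,3],T[:3,:3]@d
def at(n,u,v,z):
    o,d=ray(n,u,v);return o+d*(z-o[2])/d[2]
def top(x,y,z): return at("top",(x+.5)/4.6-.5+185,(y+.5)/4.6-.5+90,z)
def sc(x,y,z): return at("scene",(x+.5)/3.75-.5+180,(y+.5)/3.75-.5+160,z)
E
python3 - <<'E'
from h import *
np.set_printoptions(precision=4,suppress=True)
def P(t,f,l):
    for a in l: print(t,a[:2],f(*a))
P("fence farinner L,R",top,[(165,240,.035),(641,247,.035)])
P("fence nearinner L,R",top,[(160,315,.035),(641,325,.035)])
P("stop inner edge",top,[(619,285,.035)])
P("blank corners",top,[(234,250,.032),(318,254,.032),(318,312,.032),(234,309,.032)])
P("gripyellow top corners",top,[(347,203,.106),(381,203,.106)])
P("guard edges",top,[(397,280,.098),(482,280,.098)])
P("tray rim",top,[(53,446,.02),(338,470,.02),(328,578,.02),(43,552,.02)])
P("handle top",top,[(92,482,.091),(149,488,.091),(145,517,.091),(90,511,.091)])
P("nose front",top,[(320,508,.019),(318,562,.019)])
print("scene")
P("fence outer corners",sc,[(475,235,.035),(537,310,.035),(65,517,.035),(22,425,.035)])
P("yellow top",sc,[(330,325,.106),(352,311,.106),(368,319,.106),(346,332,.106)])
P("handle top",sc,[(386,62,.091),(430,44,.091),(441,53,.091),(396,71,.091)])
P("nose",sc,[(237,160,.019),(262,190,.019)])
P("tray",sc,[(222,152,.02),(455,76,.02),(499,138,.02),(260,225,.02)])
P("blank",sc,[(363,307,.032),(425,280,.032),(458,314,.032),(398,343,.032)])
E
```

```text
fence farinner L,R (165, 240) [0.6511 0.1088 0.035 ]
fence farinner L,R (641, 247) [ 0.641  -0.2405  0.035 ]
fence nearinner L,R (160, 315) [0.5949 0.1126 0.035 ]
fence nearinner L,R (641, 325) [ 0.5825 -0.2383  0.035 ]
stop inner edge (619, 285) [ 0.6126 -0.2233  0.035 ]
blank corners (234, 250) [0.6436 0.0584 0.032 ]
blank corners (318, 254) [ 0.6398 -0.0033  0.032 ]
blank corners (318, 312) [ 0.5962 -0.0026  0.032 ]
blank corners (234, 309) [0.5993 0.0588 0.032 ]
gripyellow top corners (347, 203) [ 0.6573 -0.024   0.106 ]
gripyellow top corners (381, 203) [ 0.657  -0.0479  0.106 ]
guard edges (397, 280) [ 0.6034 -0.0583  0.098 ]
guard edges (482, 280) [ 0.6026 -0.118   0.098 ]
tray rim (53, 446) [0.5017 0.192  0.02  ]
tray rim (338, 470) [ 0.4809 -0.0155  0.02  ]
tray rim (328, 578) [ 0.4021 -0.0071  0.02  ]
tray rim (43, 552) [0.4241 0.1989 0.02  ]
handle top (92, 482) [0.4644 0.1559 0.091 ]
handle top (149, 488) [0.4596 0.1164 0.091 ]
handle top (145, 517) [0.4394 0.1192 0.091 ]
handle top (90, 511) [0.4441 0.1573 0.091 ]
nose front (320, 508) [ 0.4533 -0.002   0.019 ]
nose fron
[... 334 characters left out ...]
0.6467 -0.0321  0.106 ]
yellow top (368, 319) [ 0.657  -0.0265  0.106 ]
yellow top (346, 332) [ 0.6588 -0.0436  0.106 ]
handle top (386, 62) [0.4505 0.1136 0.091 ]
handle top (430, 44) [0.4501 0.1532 0.091 ]
handle top (441, 53) [0.4626 0.1551 0.091 ]
handle top (396, 71) [0.4625 0.115  0.091 ]
nose (237, 160) [ 0.4248 -0.0033  0.019 ]
nose (262, 190) [ 0.4617 -0.0008  0.019 ]
tray (222, 152) [ 0.4124 -0.0101  0.02  ]
tray (455, 76) [0.4308 0.1948 0.02  ]
tray (499, 138) [0.506  0.1866 0.02  ]
tray (260, 225) [ 0.4922 -0.0187  0.02  ]
blank (363, 307) [0.6018 0.005  0.032 ]
blank (425, 280) [0.6029 0.0554 0.032 ]
blank (458, 314) [0.639  0.0595 0.032 ]
blank (398, 343) [0.6394 0.0104 0.032 ]
```

```bash
cat >> h.py <<'E'
from scipy.spatial.transform import Rotation as Ro
np.set_printoptions(precision=4,suppress=True)
MO=np.array([.618,-.090,0]);MY=-.033   # machine origin, yaw
def m2w(x,y,z,o=None,yaw=None):
    o=MO if o is None else o; yaw=MY if yaw is None else yaw
    return o+Ro.from_euler('z',yaw).apply([x,y,z])
def go(p,yaw):   # shift for TCP to p with tool x = frame y, tool y = frame x, z down
    s=env.sense();R=Ro.from_rotvec(s["ee_rot"])
    Rt=Ro.from_euler('z',yaw)*Ro.from_matrix([[0,1,0],[1,0,0],[0,0,-1]])
    print("shift",np.round(R.inv().apply(np.array(p)-s["tcp_pos"])*1e3,1),"turn",np.round((R.inv()*Rt).as_rotvec(degrees=True),2))
def st():
    s=env.sense();print(*[(k,s[k]) for k in("time","tcp_pos","ee_rot","ft_force","grip_width","grip_force")])
E
python3 - <<'E'
from h import *
go([.651,-.037,.19],MY)
E
```

```text
shift [-627.4 -446.5   41. ] turn [-0.11  0.06 72.82]
```

Call:
{"op": "jog_arm", "data": {
  "series": "-90 -65 0 0 0 10; -140 -105 0 0 0 20; -190 -145 0 0 0 30; -240 -180 0 0 0 40; -290 -215 0 0 0 50",
  "hand": 0.5
}}

```text
time: 0.72
tcp_pos: [0.3805, 0.3305, 0.231]
ee_rot: [-1.788, -2.583, 0.0]
ft_force: [0.5, 0.3, 0.2]
grip_width: 0.043
grip_force: 0.0
```

```bash
python3 - <<'E'
from h import *
st();go([.651,-.037,.19],MY)
E
```

```text
('time', 0.725) ('tcp_pos', array([0.3805, 0.3305, 0.231 ])) ('ee_rot', array([-1.7879, -2.5832,  0.0003])) ('ft_force', array([0.5178, 0.3057, 0.1985])) ('grip_width', 0.04303587871336326) ('grip_force', 0.0)
shift [-439.2  123.7   41. ] turn [-0.01  0.01 22.51]
```

Call:
{"op": "jog_arm", "data": {
  "series": "-58 16 5 0 0 6; -116 32 10 0 0 12; -174 48 15 0 0 17; -232 65 20 0 0 22; -290 82 25 0 0 22"
}}

```text
time: 1.35
tcp_pos: [0.5608, 0.0891, 0.2058]
ee_rot: [-2.242, -2.199, 0.0]
ft_force: [1.5, 0.6, 0.3]
grip_width: 0.0426
grip_force: 0.0
```

```bash
python3 - <<'E'
from h import *
st();go([.651,-.037,.19],MY)
E
```

```text
('time', 1.35) ('tcp_pos', array([0.5608, 0.0891, 0.2058])) ('ee_rot', array([-2.2425, -2.1995,  0.0002])) ('ft_force', array([1.4972, 0.5993, 0.2797])) ('grip_width', 0.04257130997719793) ('grip_force', 0.0)
shift [-124.3   92.6   15.7] turn [-0.03 -0.02  0.78]
```

Call:
{"op": "jog_arm", "data": {
  "series": "-45 35 5 0 0 0.8; -90 70 10 0 0 0.8; -124 93 15 0 0 0.8; -124 93 15 0 0 0.8; -124 93 15 0 0 0.8"
}}

```text
time: 1.98
tcp_pos: [0.6501, -0.0346, 0.1907]
ee_rot: [-2.256, -2.184, 0.001]
ft_force: [0.1, 0.0, 0.0]
grip_width: 0.0426
grip_force: 0.0
```

```bash
python3 - <<'E'
from h import *
import cv2
p=env.camera_params("wrist");st();im=env.read_camera("wrist");cv2.imwrite("pics/w1.png",cv2.resize(im,(800,600),interpolation=cv2.INTER_CUBIC))
print(p);np.savez("w1.npz",K=p["intrinsics"],T=p["cam_to_world"])
E
```

```text
('time', 1.975) ('tcp_pos', array([ 0.6501, -0.0346,  0.1907])) ('ee_rot', array([-2.2563, -2.1836,  0.0013])) ('ft_force', array([0.1001, 0.0457, 0.0443])) ('grip_width', 0.042569156301756145) ('grip_force', 0.0)
{'intrinsics': array([[297.3186,   0.    , 255.0948],
       [  0.    , 297.3186, 188.8398],
       [  0.    ,   0.    ,   1.    ]]), 'cam_to_world': array([[ 0.9994,  0.031 ,  0.0121,  0.6532],
       [-0.0332,  0.95  ,  0.3104,  0.0458],
       [-0.0019, -0.3106,  0.9505,  0.334 ],
       [ 0.    ,  0.    ,  0.    ,  1.    ]])}
```

View pics/w1.png

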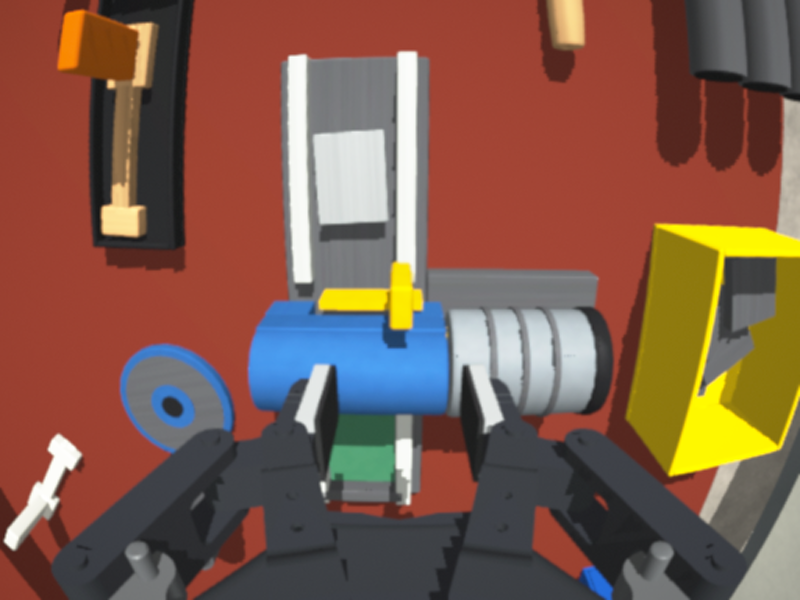

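The wrist picture shows the yellow grip (400,263–328) between the finger lines, the blank (350,177), and the tray with the stick at upper left (nose 123,220; handle about 100,45).

```bash
cat >> h.py <<'E'
def wr(x,y,z,f="w1.npz"):
    d=np.load(f);K,T=d["K"],d["T"]
    u=(x+.5)*.64-.5-K[0,2];v=(y+.5)*.64-.5-K[1,2];r=np.hypot(u,v);t=r/K[0,0]
    c=np.array([u/r*np.sin(t),-v/r*np.sin(t),-np.cos(t)]);w=T[:3,:3]@c
    return T[:3,3]+w*(z-T[2,3])/w[2]
E
python3 - <<'E'
from h import *
def P(t,l):
    for a in l: print(t,a,wr(*a))
P("grip top far edge L/R",[(390,328,.106),(412,328,.106)])
P("grip top near edge?",[(390,295,.106),(412,295,.106)])
P("grip bottom",[(390,263,.05)])
P("fences infeed end inner",[(307,55,.035),(398,53,.035)])
P("fences lower inner",[(313,282,.035),(398,270,.035)])
P("blank",[(314,135,.032),(383,130,.032),(388,219,.032),(320,225,.032)])
P("nose front",[(101,237,.019),(145,237,.019)])
P("tray",[(93,246,.02),(184,247,.02)])
P("plate L/R",[(320,300,.05),(420,300,.05)])
P("stop",[(330,480,.035),(400,480,.035)])
E
```

```text
grip top far edge L/R (390, 328, 0.106) [ 0.645  -0.0467  0.106 ]
grip top far edge L/R (412, 328, 0.106) [ 0.6567 -0.0471  0.106 ]
grip top near edge? (390, 295, 0.106) [ 0.6458 -0.0283  0.106 ]
grip top near edge? (412, 295, 0.106) [ 0.6571 -0.0287  0.106 ]
grip bottom (390, 263, 0.05) [ 0.6447 -0.0253  0.05  ]
fences infeed end inner (307, 55, 0.035) [0.5963 0.1109 0.035 ]
fences infeed end inner (398, 53, 0.035) [0.6542 0.1082 0.035 ]
fences lower inner (313, 282, 0.035) [ 0.5915 -0.0404  0.035 ]
fences lower inner (398, 270, 0.035) [ 0.6494 -0.0341  0.035 ]
blank (314, 135, 0.032) [0.5983 0.0576 0.032 ]
blank (383, 130, 0.032) [0.643  0.0583 0.032 ]
blank (388, 219, 0.032) [ 0.644 -0.     0.032]
blank (320, 225, 0.032) [ 0.5988 -0.0021  0.032 ]
nose front (101, 237, 0.019) [ 0.4131 -0.0003  0.019 ]
nose front (145, 237, 0.019) [ 0.4567 -0.0038  0.019 ]
tray (93, 246, 0.02) [ 0.4037 -0.0068  0.02  ]
tray (184, 247, 0.02) [ 0.4909 -0.0138  0.02  ]
plate L/R (320, 300, 0.05) [ 0.5981 -0.0485  0.05  ]
plate L/R (420, 300, 0.05) [ 0.6631 -0.0506  0.05  ]
stop (330, 480, 0.035) [ 0.5864 -0.2125  0.035 ]
stop (400, 480, 0.035) [ 0.645  -0.2128  0.035 ]
```

Call:
{"op": "jog_arm", "data": {
  "series": "-2.4 1 50 0 0 0; -2.4 1 90 0 0 0; -2.4 1 119 0 0 0; -2.4 1 119 0 0 0"
}}

```text
time: 2.52
tcp_pos: [0.6484, -0.0355, 0.0698]
ee_rot: [-2.252, -2.183, 0.006]
ft_force: [0.6, -0.0, -0.1]
grip_width: 0.0427
grip_force: 0.0
```

Call:
{"op": "jog_arm", "data": {
  "series": "0 0 0 0 0 0; 0 0 0 0 0 0; 0 0 0 0 0 0; 0 0 0 0 0 0",
  "hand": 0
}}

```text
time: 3.02
tcp_pos: [0.6531, -0.037, 0.0747]
ee_rot: [2.256, 2.184, 0.004]
ft_force: [-1.5, 1.6, 6.2]
grip_width: 0.0108
grip_force: 59.3
```

Call:
{"op": "jog_arm", "data": {
  "series": "0 12 0 0 0 0; 0 24 0 0 0 0; 0 36 0 0 0 0; 0 46 0 0 0 0; 0 50 0 0 0 0"
}}

```text
time: 3.65
tcp_pos: [0.7033, -0.0389, 0.0747]
ee_rot: [2.256, 2.183, 0.003]
ft_force: [-1.6, 2.3, 6.3]
grip_width: 0.0112
grip_force: 59.6
```

Call:
{"op": "jog_arm", "data": {
  "series": "0 4 0 0 0 0; 0 7 0 0 0 0; 0 8.5 0 0 0 0; 0 8.5 0 0 0 0"
}}

```text
time: 4.15
tcp_pos: [0.7091, -0.039, 0.0747]
ee_rot: [-2.257, -2.184, 0.002]
ft_force: [-8.0, 2.0, 9.4]
grip_width: 0.0114
grip_force: 60.0
```

Call:
{"op": "jog_arm", "data": {
  "series": "0 -1 0 0 0 0; 0 -1 0 0 0 0; 0 -1 -40 0 0 0; 0 -1 -90 0 0 0; 0 -1 -125 0 0 0",
  "hand": 0.6
}}

```text
time: 4.78
tcp_pos: [0.7104, -0.0395, 0.1998]
ee_rot: [2.256, 2.183, 0.003]
ft_force: [1.3, -0.6, -0.2]
grip_width: 0.0508
grip_force: 0.0
```

```bash
sed -i 's/MO=np.array(\[.618,-.090,0\])/MO=np.array([.619,-.091,0])/' h.py; python3 - <<'E'
from h import *
st();go([.454,.12,.19],-.1)
E
```

```text
('time', 4.775) ('tcp_pos', array([ 0.7104, -0.0395,  0.1998])) ('ee_rot', array([2.2555, 2.1831, 0.0029])) ('ft_force', array([ 1.3034, -0.5597, -0.2483])) ('grip_width', 0.05077001290421421) ('grip_force', 0.0)
shift [ 151.1 -261.5    8.9] turn [0.18 0.02 3.86]
```

Call:
{"op": "jog_arm", "data": {
  "series": "30 -52 2 0 0 1; 60 -104 4 0 0 2; 90 -156 6 0 0 3; 120 -208 8 0 0 3.9; 151 -261 9 0 0 3.9"
}}

```text
time: 5.4
tcp_pos: [0.452, 0.121, 0.1883]
ee_rot: [2.331, 2.106, 0.001]
ft_force: [0.1, 1.1, 0.4]
grip_width: 0.0513
grip_force: 0.0
```

Call:
{"op": "jog_arm", "data": {
  "series": "0 0 0 0 0 0; 0 0 0 0 0 0"
}}

```text
time: 5.65
tcp_pos: [0.4542, 0.1203, 0.1888]
ee_rot: [2.329, 2.107, 0.002]
ft_force: [-0.2, 1.4, -0.0]
grip_width: 0.0514
grip_force: 0.0
```

```bash
python3 - <<'E'
from h import *
import cv2
p=env.camera_params("wrist");st();im=env.read_camera("wrist");cv2.imwrite("pics/w2.png",cv2.resize(im,(800,600),interpolation=cv2.INTER_CUBIC))
np.savez("w2.npz",K=p["intrinsics"],T=p["cam_to_world"]);print(p["cam_to_world"][:3,3])
E
```

```text
('time', 5.65) ('tcp_pos', array([0.4542, 0.1203, 0.1888])) ('ee_rot', array([2.3286, 2.1065, 0.0025])) ('ft_force', array([-0.2158,  1.3957, -0.0075])) ('grip_width', 0.05138023553674543) ('grip_force', 0.0)
[0.4621 0.2004 0.3321]
```

View pics/w2.png

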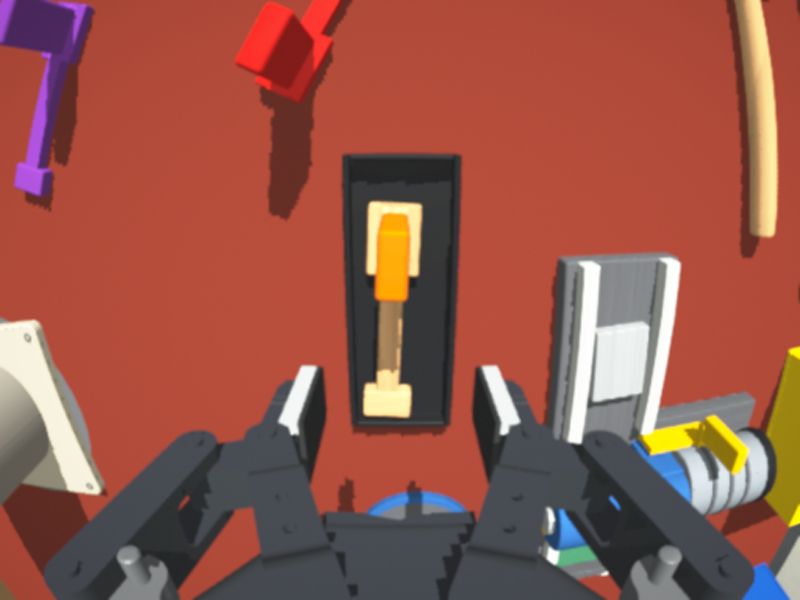

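The stick is clearly visible: handle top (377–410, 232–300), nose front (363–411, 417), tray rim corners (343,155), (461,155), (450,424) and (355,426).

```bash
python3 - <<'E'
from h import *
w=lambda x,y,z:wr(x,y,z,"w2.npz")
hc=[w(377,300,.091),w(408,300,.091),w(378,232,.091),w(410,235,.091)];print(np.array(hc),np.mean(hc,0))
n=[w(363,415,.012),w(411,417,.012)];print(np.array(n))
t=[w(343,155,.02),w(461,155,.02),w(450,424,.02),w(355,426,.02)];print(np.array(t),np.mean(t,0))
d=np.mean(hc,0)-np.mean(n,0);print("stick yaw",-np.arctan2(d[0],d[1]),np.hypot(d[0],d[1]))
E
```

```text
[[0.4426 0.1204 0.091 ]
 [0.4595 0.1187 0.091 ]
 [0.4473 0.1579 0.091 ]
 [0.4639 0.1546 0.091 ]] [0.4533 0.1379 0.091 ]
[[ 0.413  -0.0028  0.012 ]
 [ 0.4517 -0.0085  0.012 ]]
[[ 0.4255  0.2001  0.02  ]
 [ 0.5036  0.1924  0.02  ]
 [ 0.4825 -0.0137  0.02  ]
 [ 0.4064 -0.0078  0.02  ]] [0.4545 0.0928 0.02  ]
stick yaw -0.14501089205052034 0.1450554144399012
```

```bash
python3 - <<'E'
from h import *
go([.4533,.1377,.053],-.125)
E
```

```text
shift [ 17.4  -3.6 135.9] turn [ 0.13 -0.01  1.38]
```

Call:
{"op": "jog_arm", "data": {
  "series": "17.4 -2.7 20 0 0 1.4; 17.4 -2.7 70 0 0 1.4; 17.4 -2.7 115 0 0 1.4; 17.4 -2.7 135 0 0 1.4; 17.4 -2.7 135 0 0 1.4"
}}

```text
time: 6.32
tcp_pos: [0.4522, 0.1369, 0.0516]
ee_rot: [-2.356, -2.075, 0.005]
ft_force: [0.5, -0.9, 0.7]
grip_width: 0.0516
grip_force: 0.0
```

Call:
{"op": "jog_arm", "data": {
  "series": "0 0 0 0 0 0; 0 0 0 0 0 0; 0 0 0 0 0 0; 0 0 0 0 0 0",
  "hand": 0
}}

```text
time: 6.82
tcp_pos: [0.4539, 0.1379, 0.0546]
ee_rot: [2.354, 2.077, 0.004]
ft_force: [1.1, -1.3, 4.4]
grip_width: 0.0175
grip_force: 61.0
```

Call:
{"op": "jog_arm", "data": {
  "series": "0 0 -30 0 0 0; 0 0 -60 0 0 0; 0 0 -90 0 0 0; 0 0 -90 0 0 0"
}}

```text
time: 7.32
tcp_pos: [0.4542, 0.1383, 0.1454]
ee_rot: [2.354, 2.077, 0.007]
ft_force: [0.5, 0.1, -1.1]
grip_width: 0.0173
grip_force: 60.4
```

```bash
python3 - <<'E'
from h import *
import cv2
p=env.camera_params("wrist");st();im=env.read_camera("wrist");cv2.imwrite("pics/w3.png",cv2.resize(im,(800,600),interpolation=cv2.INTER_CUBIC))
np.savez("w3.npz",K=p["intrinsics"],T=p["cam_to_world"])
E
```

```text
('time', 7.325) ('tcp_pos', array([0.4542, 0.1383, 0.1454])) ('ee_rot', array([2.3539, 2.0768, 0.007 ])) ('ft_force', array([ 0.5204,  0.0593, -1.0865])) ('grip_width', 0.017314595287246423) ('grip_force', 60.36263823509216)
```

View pics/w3.png

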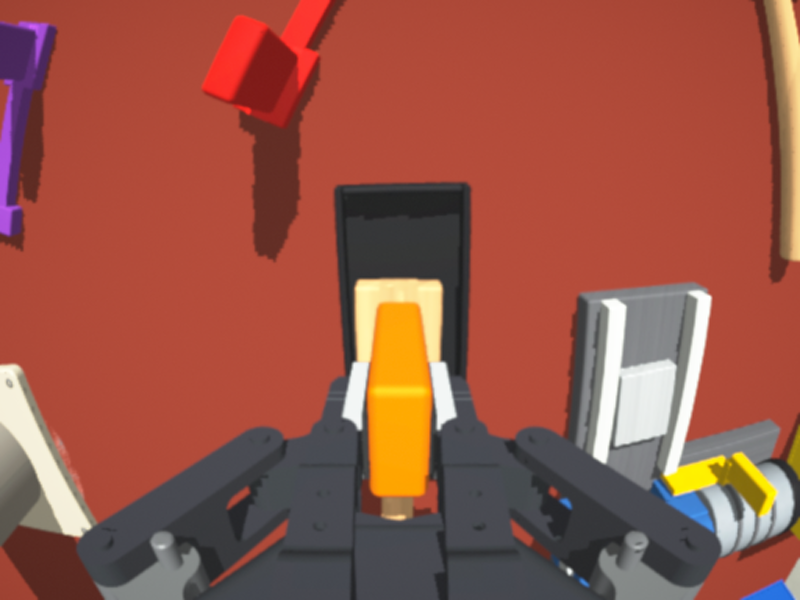

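```bash
python3 - <<'E'
from h import *
go(m2w(0,.318,.135),-.032)
E
```

```text
shift [110.1 164.3   9. ] turn [ 0.09 -0.04 -5.33]
```

Call:
{"op": "jog_arm", "data": {
  "series": "30 40 0 0 0 -1.5; 60 80 0 0 0 -3; 90 120 0 0 0 -4.5; 105 155 5 0 0 -5.3; 110 164 9 0 0 -5.3"
}}

```text
time: 8.0
tcp_pos: [0.6295, 0.2268, 0.1312]
ee_rot: [-2.256, -2.184, 0.004]
ft_force: [0.2, 0.4, -2.1]
grip_width: 0.0172
grip_force: 60.2
```

Call:
{"op": "jog_arm", "data": {
  "series": "0 0 0 0 0 0; 0 0 0 0 0 0"
}}

```text
time: 8.25
tcp_pos: [0.6269, 0.2259, 0.1333]
ee_rot: [-2.256, -2.184, 0.004]
ft_force: [0.5, -0.0, -1.2]
grip_width: 0.0174
grip_force: 60.1
```

```bash
python3 - <<'E'
from h import *
import cv2
st();go(m2w(0,.318,.075),-.032)
a=env.read_camera("scene")[140:300,200:400];b=env.read_camera("top")[120:180,180:300]
cv2.imwrite("pics/s4.png",cv2.vconcat([cv2.resize(a,(500,400),interpolation=cv2.INTER_CUBIC),cv2.resize(b[:48],(500,200),interpolation=cv2.INTER_CUBIC)]))
E
```

```text
('time', 8.25) ('tcp_pos', array([0.6269, 0.2259, 0.1333])) ('ee_rot', array([-2.2564, -2.1837,  0.0042])) ('ft_force', array([ 0.499 , -0.0053, -1.2035])) ('grip_width', 0.01743625407014866) ('grip_force', 60.14880180358887)
shift [ 1.   2.8 58.3] turn [-0.17  0.05 -0.04]
```

View pics/s4.png

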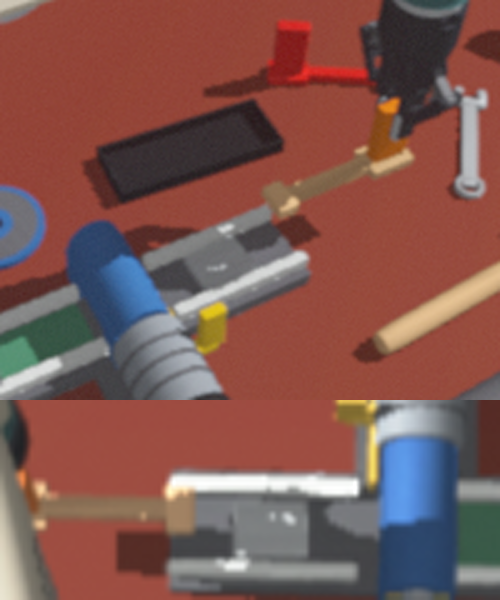

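The picture shows the stick level, lined up behind the blank, with the shutter open. I check the nose position by pixel before lowering.

```bash
python3 - <<'E'
from h import *
# nose right edge in top panel
f=lambda x,y,z:at("top",x*120/500+180,(y-400)*48/200+120,z)
for p in [(193,488,.098),(193,532,.098)]:
    w=f(*p);print(w,Ro.from_euler('z',-MY).apply(w-MO))
E
```

```text
[0.6364 0.0853 0.098 ] [0.0116 0.1768 0.098 ]
[0.6014 0.0855 0.098 ] [-0.0234  0.1759  0.098 ]
```

Call:
{"op": "jog_arm", "data": {
  "series": "1 4 30 0 0 0; 1 4 55 0 0 0; 1 4 59 0 0 0; 1 4 59 0 0 0"
}}

```text
time: 8.85
tcp_pos: [0.6327, 0.2273, 0.0759]
ee_rot: [2.257, 2.185, 0.0]
ft_force: [0.8, -0.3, -1.8]
grip_width: 0.0172
grip_force: 60.1
```

Call:
{"op": "jog_arm", "data": {
  "series": "0 -1 3 0 0 0; 0 -1 3 0 0 0; -20 -1 3 0 0 0; -40 -1 3 0 0 0"
}}

```text
time: 9.35
tcp_pos: [0.6308, 0.1868, 0.0728]
ee_rot: [-2.257, -2.185, -0.002]
ft_force: [-1.1, 1.2, -1.2]
grip_width: 0.0172
grip_force: 60.3
```

```bash
python3 - <<'E'
from h import *
st();go(m2w(0,.088,.073),-.032)
E
```

```text
('time', 9.35) ('tcp_pos', array([0.6308, 0.1868, 0.0728])) ('ee_rot', array([-2.2567, -2.185 , -0.0025])) ('ft_force', array([-1.1233,  1.2089, -1.168 ])) ('grip_width', 0.017199907469665585) ('grip_force', 60.259936451911926)
shift [-190.    -2.8   -0.5] turn [ 0.05 -0.08 -0.02]
```

Call:
{"op": "jog_arm", "data": {
  "series": "-15 -1 0 0 0 0; -30 -1 0 0 0 0; -45 -2 0 0 0 0; -60 -2 0 0 0 0; -75 -2 0 0 0 0"
}}

```text
time: 9.98
tcp_pos: [0.626, 0.1116, 0.0723]
ee_rot: [-2.257, -2.185, -0.0]
ft_force: [0.4, 2.1, 0.9]
grip_width: 0.0171
grip_force: 60.4
```

Call:
{"op": "jog_arm", "data": {
  "series": "-15 0 0 0 0 0; -30 0 0 0 0 0; -45 0 0 0 0 0; -60 0 0 0 0 0; -75 0 0 0 0 0"
}}

```text
time: 10.6
tcp_pos: [0.6235, 0.0365, 0.0723]
ee_rot: [-2.257, -2.185, 0.0]
ft_force: [0.4, 2.3, 0.1]
grip_width: 0.0174
grip_force: 60.4
```

```bash
python3 - <<'E'
from h import *
st();go(m2w(0,.088,.073),-.032)
E
```

```text
('time', 10.6) ('tcp_pos', array([0.6235, 0.0365, 0.0723])) ('ee_rot', array([-2.2574, -2.1848,  0.0003])) ('ft_force', array([0.4018, 2.2951, 0.1487])) ('grip_width', 0.0174416920622949) ('grip_force', 60.3692364692688)
shift [-39.6  -0.3  -0.7] turn [-0.01  0.   -0.04]
```

Call:
{"op": "jog_arm", "data": {
  "series": "-12 0 0 0 0 0; -24 0 0 0 0 0; -34 0 0 0 0 0; -39 0 0 0 0 0; -39 0 0 0 0 0"
}}

```text
time: 11.22
tcp_pos: [0.6222, -0.0023, 0.0721]
ee_rot: [2.258, 2.184, -0.002]
ft_force: [-0.3, -0.4, -0.9]
grip_width: 0.0173
grip_force: 60.3
```

```bash
python3 - <<'E'
from h import *
import cv2
st()
a=env.read_camera("scene")[200:320,170:330];b=env.read_camera("top")[120:180,240:340]
cv2.imwrite("pics/s5.png",cv2.vconcat([cv2.resize(a,(400,300),interpolation=cv2.INTER_CUBIC),cv2.resize(b,(400,240),interpolation=cv2.INTER_CUBIC)]))
E
```

```text
('time', 11.225) ('tcp_pos', array([ 0.6222, -0.0023,  0.0721])) ('ee_rot', array([ 2.2576,  2.1837, -0.002 ])) ('ft_force', array([-0.3256, -0.3943, -0.8683])) ('grip_width', 0.017281513874831594) ('grip_force', 60.26046395301819)
```

View pics/s5.png

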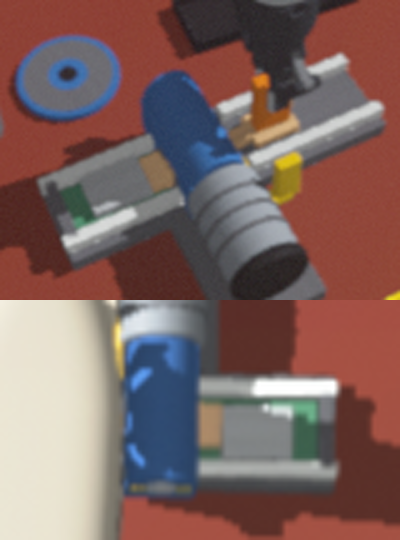

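The picture shows the blank wholly on the green field, with green beyond it (lower panel 293–317) and the nose touching behind it (197–221). I retract now.

Call:
{"op": "jog_arm", "data": {
  "series": "15 0 0 0 0 0; 40 0 0 0 0 0; 75 0 0 0 0 0; 110 0 0 0 0 0; 145 0 0 0 0 0"
}}

```text
time: 11.95
tcp_pos: [0.6268, 0.1458, 0.0722]
ee_rot: [-2.256, -2.186, 0.0]
ft_force: [0.8, 0.6, -1.3]
grip_width: 0.0171
grip_force: 60.3
```

Call:
{"op": "jog_arm", "data": {
  "series": "0 0 -5 0 0 0; 0 0 -35 0 0 0; 0 0 -75 0 0 0; 0 0 -85 0 0 0; 0 0 -85 0 0 0"
}}

```text
time: 12.58
tcp_pos: [0.6274, 0.1435, 0.1577]
ee_rot: [2.257, 2.184, 0.001]
ft_force: [-0.5, 0.0, -1.9]
grip_width: 0.0172
grip_force: 60.3
```

```bash
python3 - <<'E'
from h import *
st();go([.4533,.1377,.125],-.115)
E
```

```text
('time', 12.575) ('tcp_pos', array([0.6274, 0.1435, 0.1577])) ('ee_rot', array([2.2568, 2.1842, 0.0015])) ('ft_force', array([-0.4603,  0.0274, -1.9056])) ('grip_width', 0.017205067352977273) ('grip_force', 60.29052972793579)
shift [ -11.5 -173.9   32.5] turn [ 0.08 -0.01  4.72]
```

```bash
python3 - <<'E'
from h import *
st();go([.4595,.147,.125],-.1)
E
```

```text
('time', 12.575) ('tcp_pos', array([0.6274, 0.1435, 0.1577])) ('ee_rot', array([2.2568, 2.1842, 0.0015])) ('ft_force', array([-0.4603,  0.0274, -1.9056])) ('grip_width', 0.017205067352977273) ('grip_force', 60.29052972793579)
shift [  -2.  -168.    32.5] turn [ 0.08 -0.01  3.86]
```

Call:
{"op": "jog_arm", "data": {
  "series": "0 -40 0 0 0 2; -1 -90 5 0 0 3.9; -2 -140 15 0 0 3.9; -2 -168 32 0 0 3.9; -2 -168 32 0 0 3.9"
}}

```text
time: 13.2
tcp_pos: [0.453, 0.1462, 0.1215]
ee_rot: [-2.326, -2.104, 0.013]
ft_force: [0.4, -0.8, -1.0]
grip_width: 0.0175
grip_force: 60.2
```

Call:
{"op": "jog_arm", "data": {
  "series": "0 0 0 0 0 0; 0 0 0 0 0 0"
}}

```text
time: 13.45
tcp_pos: [0.4609, 0.147, 0.1257]
ee_rot: [2.33, 2.106, 0.002]
ft_force: [0.2, 1.0, -2.1]
grip_width: 0.0173
grip_force: 60.3
```

```bash
python3 - <<'E'
from h import *
st();go([.4595,.147,.0555],-.1)
E
```

```text
('time', 13.45) ('tcp_pos', array([0.4609, 0.147 , 0.1257])) ('ee_rot', array([2.3301, 2.1057, 0.0022])) ('ft_force', array([ 0.1646,  1.0013, -2.0916])) ('grip_width', 0.01730688540072018) ('grip_force', 60.25096535682678)
shift [-0.2 -1.5 70.2] turn [ 0.1  -0.02 -0.06]
```

Call:
{"op": "jog_arm", "data": {
  "series": "0 -1 30 0 0 0; 0 -1 55 0 0 0; 0 -1 66 0 0 0; 0 -1 69 0 0 0; 0 -1 69 0 0 0"
}}

```text
time: 14.08
tcp_pos: [0.4591, 0.1472, 0.0569]
ee_rot: [2.33, 2.106, 0.002]
ft_force: [-0.2, -1.3, -2.1]
grip_width: 0.0174
grip_force: 60.2
```

Call:
{"op": "jog_arm", "data": {
  "series": "0 0 1.5 0 0 0; 0 0 1.5 0 0 0"
}}

```text
time: 14.32
tcp_pos: [0.4586, 0.1472, 0.0554]
ee_rot: [2.33, 2.106, 0.001]
ft_force: [-0.8, -0.1, -1.4]
grip_width: 0.0174
grip_force: 60.2
```

Call:
{"op": "jog_arm", "data": {
  "series": "0 0 1 0 0 0; 0 0 1 0 0 0"
}}

```text
time: 14.58
tcp_pos: [0.4586, 0.1472, 0.0546]
ee_rot: [2.33, 2.107, 0.001]
ft_force: [-1.9, 0.4, 4.5]
grip_width: 0.0171
grip_force: 60.9
```

Call:
{"op": "jog_arm", "data": {
  "series": "0 0 0 0 0 0; 0 0 0 0 0 0; 0 0 0 0 0 0; 0 0 0 0 0 0; 0 0 -5 0 0 0",
  "hand": 0.6
}}

```text
time: 15.2
tcp_pos: [0.4576, 0.147, 0.0586]
ee_rot: [-2.33, -2.106, 0.002]
ft_force: [-0.4, -0.0, -0.3]
grip_width: 0.0513
grip_force: 0.0
```

Call:
{"op": "jog_arm", "data": {
  "series": "0 0 -30 0 0 0; 0 0 -75 0 0 0; 0 0 -120 0 0 0; 0 0 -140 0 0 0; 0 0 -140 0 0 0"
}}

```text
time: 15.82
tcp_pos: [0.4598, 0.1474, 0.2011]
ee_rot: [2.328, 2.105, 0.007]
ft_force: [0.2, 0.0, 0.3]
grip_width: 0.0515
grip_force: 0.0
```

```bash
python3 - <<'E'
from h import *
import cv2
st();im=env.read_camera("wrist");cv2.imwrite("pics/w6.png",im)
go([.7095,-.0390,.19],MY)
E
```

```text
('time', 15.825) ('tcp_pos', array([0.4598, 0.1474, 0.2011])) ('ee_rot', array([2.3284, 2.1051, 0.0067])) ('ft_force', array([0.2114, 0.0227, 0.3105])) ('grip_width', 0.05154908251456405) ('grip_force', 0.0)
shift [-160.   268.4    9.7] turn [ 0.09 -0.02 -3.87]
```

View pics/w6.png

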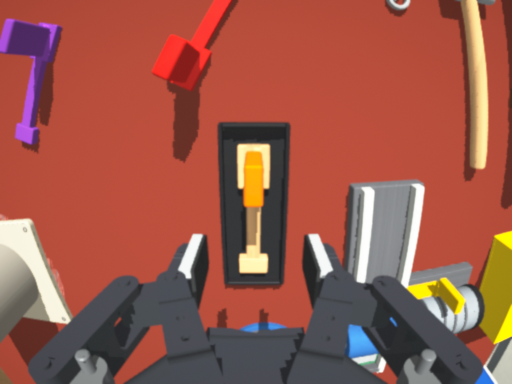

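The stick lies centred in its tray: handle (254,180), nose (254,263). The shutter is still open (440,293). Now to close it.

Call:
{"op": "jog_arm", "data": {
  "series": "-32 54 0 0 0 -1; -64 108 2 0 0 -2; -96 162 4 0 0 -3; -128 215 7 0 0 -3.9; -160 268 9 0 0 -3.9"
}}

```text
time: 16.5
tcp_pos: [0.7088, -0.0402, 0.1869]
ee_rot: [-2.255, -2.183, 0.004]
ft_force: [0.4, 0.7, 0.4]
grip_width: 0.0513
grip_force: 0.0
```

Call:
{"op": "jog_arm", "data": {
  "series": "0 0 0 0 0 0; 0 0 0 0 0 0"
}}

```text
time: 16.75
tcp_pos: [0.7072, -0.0389, 0.1873]
ee_rot: [-2.255, -2.182, 0.004]
ft_force: [-0.5, 0.8, -0.5]
grip_width: 0.0514
grip_force: 0.0
```

```bash
python3 - <<'E'
from h import *
st();go([.7095,-.0390,.0735],MY)
E
```

```text
('time', 16.75) ('tcp_pos', array([ 0.7072, -0.0389,  0.1873])) ('ee_rot', array([-2.255 , -2.1817,  0.0041])) ('ft_force', array([-0.5141,  0.7839, -0.4572])) ('grip_width', 0.051396374942375804) ('grip_force', 0.0)
shift [ -0.1   2.9 113.7] turn [-0.27 -0.05 -0.  ]
```

Call:
{"op": "jog_arm", "data": {
  "series": "0 2 40 0 0 0; 0 2 90 0 0 0; 0 2 112 0 0 0; 0 2 112 0 0 0"
}}

```text
time: 17.25
tcp_pos: [0.7068, -0.0373, 0.0751]
ee_rot: [-2.252, -2.183, 0.006]
ft_force: [-0.1, 0.6, 0.0]
grip_width: 0.0511
grip_force: 0.0
```

Call:
{"op": "jog_arm", "data": {
  "series": "0 0 0 0 0 0; 0 0 0 0 0 0; 0 0 0 0 0 0; 0 0 0 0 0 0",
  "hand": 0
}}

```text
time: 17.75
tcp_pos: [0.7091, -0.0388, 0.0801]
ee_rot: [-2.257, -2.183, 0.002]
ft_force: [-8.3, 1.1, 6.4]
grip_width: 0.0112
grip_force: 59.9
```

Call:
{"op": "jog_arm", "data": {
  "series": "0 -14 0 0 0 0; 0 -28 0 0 0 0; 0 -42 0 0 0 0; 0 -56 0 0 0 0; 0 -64 0 0 0 0"
}}

```text
time: 18.38
tcp_pos: [0.6477, -0.0365, 0.0802]
ee_rot: [2.255, 2.183, 0.006]
ft_force: [2.8, 3.7, 6.6]
grip_width: 0.0108
grip_force: 60.3
```

Call:
{"op": "jog_arm", "data": {
  "series": "0 -4 0 0 0 0; 0 -7 0 0 0 0; 0 -9.5 0 0 0 0; 0 -9.5 0 0 0 0; 0 -9.5 0 0 0 0"
}}

```text
time: 19.0
tcp_pos: [0.639, -0.0362, 0.0802]
ee_rot: [2.255, 2.183, 0.007]
ft_force: [2.9, 2.4, 6.2]
grip_width: 0.0109
grip_force: 60.4
```

Call:
{"op": "jog_arm", "data": {
  "series": "0 -1.5 0 0 0 0; 0 -3 0 0 0 0; 0 -3 0 0 0 0"
}}

```text
time: 19.38
tcp_pos: [0.639, -0.0362, 0.0803]
ee_rot: [2.252, 2.18, 0.014]
ft_force: [10.1, 3.8, 1.1]
grip_width: 0.0111
grip_force: 59.7
```

Hard against the shut stop (0.639; travel 70 mm). I release and lift clear.

Call:
{"op": "jog_arm", "data": {
  "series": "0 2 0 0 0 0; 0 2 0 0 0 0; 0 2 0 0 0 0; 0 2 0 0 0 0; 0 2 -30 0 0 0",
  "hand": 0.5
}}

```text
time: 20.0
tcp_pos: [0.6332, -0.0363, 0.105]
ee_rot: [-2.253, -2.181, 0.007]
ft_force: [0.9, 0.1, 1.3]
grip_width: 0.0428
grip_force: 0.0
```

Call:
{"op": "jog_arm", "data": {
  "series": "0 0 -50 0 0 0; 0 0 -100 0 0 0; 30 -30 -120 0 0 0; 60 -60 -120 0 0 0; 60 -60 -120 0 0 0"
}}

```text
time: 20.62
tcp_pos: [0.5761, 0.0269, 0.2282]
ee_rot: [-2.254, -2.187, 0.001]
ft_force: [0.2, -0.4, -0.3]
grip_width: 0.0428
grip_force: 0.0
```

```bash
python3 - <<'E'
from h import *
import cv2
p=env.camera_params("wrist");st();im=env.read_camera("wrist");np.savez("w7.npz",K=p["intrinsics"],T=p["cam_to_world"])
cv2.imwrite("pics/w7.png",cv2.resize(im,(800,600),interpolation=cv2.INTER_CUBIC))
E
```

```text
('time', 20.625) ('tcp_pos', array([0.5761, 0.0269, 0.2282])) ('ee_rot', array([-2.254 , -2.1871,  0.0008])) ('ft_force', array([ 0.2202, -0.3684, -0.3079])) ('grip_width', 0.04279841771294892) ('grip_force', 0.0)
```

View pics/w7.png

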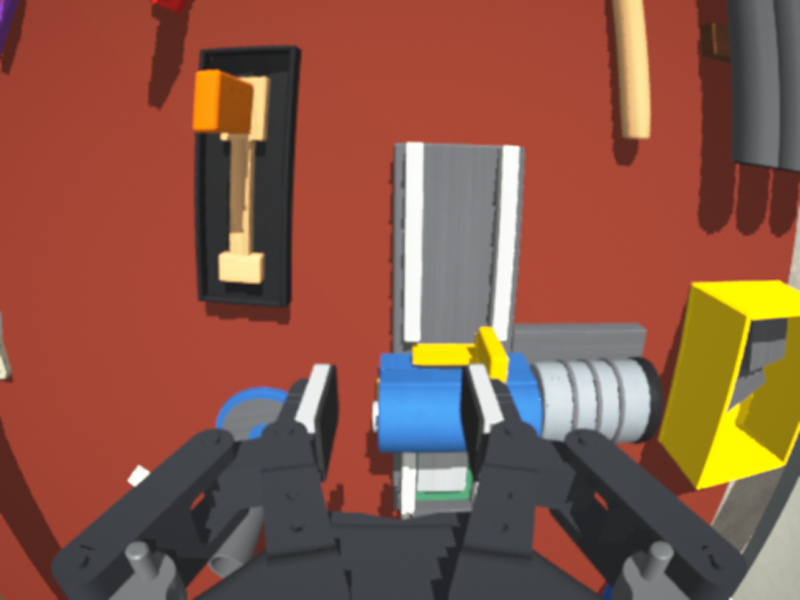

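```bash
python3 - <<'E'
from h import *
for p in [(478,328,.05),(492,328,.05),(487,365,.106),(508,365,.106),(508,378,.106),(415,355,.05),(420,490,.032),(467,490,.032)]: 
    w=wr(*p,"w7.npz");print(p,w,Ro.from_euler('z',-MY).apply(w-MO))
E
```

```text
(478, 328, 0.05) [ 0.6342 -0.0255  0.05  ] [0.013  0.0659 0.05  ]
(492, 328, 0.05) [ 0.645 -0.026  0.05 ] [0.0239 0.0659 0.05  ]
(487, 365, 0.106) [ 0.6314 -0.0285  0.106 ] [0.0103 0.0628 0.106 ]
(508, 365, 0.106) [ 0.6454 -0.0293  0.106 ] [0.0244 0.0626 0.106 ]
(508, 378, 0.106) [ 0.6461 -0.039   0.106 ] [0.0254 0.0529 0.106 ]
(415, 355, 0.05) [ 0.5862 -0.0462  0.05  ] [-0.0342  0.0437  0.05  ]
(420, 490, 0.032) [ 0.5894 -0.2004  0.032 ] [-0.026  -0.1103  0.032 ]
(467, 490, 0.032) [ 0.6349 -0.2034  0.032 ] [ 0.0196 -0.1118  0.032 ]
```

The grip sits at machine x ≈ 0.019, so the shutter is shut. The blank's far edge is at about y = -0.112, which puts its centre near -0.082. The stick is in its tray, so I hand in.

```bash
python3 -c "
from plant import env
print(env.job_done())"
```

```text
the job is handed in; nothing more can be done
None
```

I handed the job in at about 21 s of the 67 s; it returned no verdict. By my last camera measurements, the blank lies on the green field about 3 mm from its middle, the stick is back in its tray and released, and the shutter is shut.

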